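# Empty the scoop of filter balls and hold it tipped over the bowl

## Task

Draw the scoop by its handle out of its dock, mouth upward so that the six ceramic filter balls stay in it, then tip it past level over the steel filter bowl so that all six balls drop into the bowl. Finish while still holding the scoop there: raised over the bowl, mouth turned well past level, still, and touching nothing but the gripper. Leave the other things on the worktop alone.

Things in the scene. Friction and masses are not known exactly. Their poses are not given: they have to be found in the camera images.
- dock: grey metal dock, fixed: foot plate 120 (x) x 100 (y) x 8 mm with an open-topped pocket (73 mm square inside) that leans 25 deg from vertical to the dock's +x. Pocket floor's centre is 36 mm above the worktop; far wall and cheeks 30 mm deep, near (-x) wall only an 8 mm lip. Under 85 mm tall in all. Origin: centre of the foot's underside; z up, -x roughly to the robot's right (handle side).
- scoop: loose grey scoop, about 0.12 kg, in the dock: flared round cup (56 mm across at the bottom, 80 at the rim, 56 deep outside, wall 3) with a straight handle. Origin: centre of the cup's underside. While docked z is up, the mouth leans 25 deg to its +x and the handle rises at 45 deg to its -x (robot's right). The handle's line runs through the cup's middle at (14.6, 0, 31.3) mm of this frame.
- scoop_grip (a point): middle of the handle's square grip, on its centre line (16 x 16 mm section, 95 long; handle end 42 mm further out, cup rim 92 mm and cup middle 132 mm the other way). z axis: along the handle, away from the cup, 70 deg from the mouth axis; y: across it, level while docked. Half a turn about the handle, kept at 45 deg, leaves the cup in place and its mouth 25 deg below level.
- scoop_mouth (a point): centre of the scoop cup's rim (radius 40 mm), at (23.7, 0, 50.8) mm in the scoop's frame. z axis: out of the mouth along the cup's axis: 25 deg from straight up while docked, more than 90 deg from it when tipped past level.
- bowl: open round steel bowl, fixed to the worktop: 156 mm outside diameter at the rim, 116 mm at the foot, 70 mm tall, wall 4 mm, floor 5 mm thick. Origin: centre of its underside, z up. (A bottle shelf hangs 430 mm over the worktop behind x = 0.61 m: keep the arm clear of it.)
- ball0: white ceramic ball, 18 mm diameter, 11 g, loose in the scoop's cup at the start. Origin: its centre.
- ball1: white ceramic ball, 18 mm diameter, 11 g, loose in the scoop's cup at the start. Origin: its centre.
- ball2: white ceramic ball, 18 mm diameter, 11 g, loose in the scoop's cup at the start. Origin: its centre.
- ball3: white ceramic ball, 18 mm diameter, 11 g, loose in the scoop's cup at the start. Origin: its centre.
- ball4: white ceramic ball, 18 mm diameter, 11 g, loose in the scoop's cup at the start. Origin: its centre.
- ball5: white ceramic ball, 18 mm diameter, 11 g, loose in the scoop's cup at the start. Origin: its centre.
- tea_tin: tall green-and-grey lidded tin, 74 mm across, 92 mm tall, at the left side; bystander, leave alone. Origin: centre of its underside.
- ball_valve: brass ball valve with a red lever, about 32 x 115 x 49 mm, at the right side; bystander, leave alone. Origin: on its underside, near the middle.
- cap_black: smaller loose bottle cap, 57 mm across, 24 mm tall, near the middle; bystander, leave alone. Origin: centre of its underside.
- cap_grey: larger loose bottle cap, 69 mm across, 24 mm tall, near the middle, farther back; bystander, leave alone. Origin: centre of its underside.
- ptfe_tape: small roll of tape lying flat, 52 mm across, 15 mm tall, near the right front; bystander, leave alone. Origin: centre of its underside.

How it is judged (in metres and radians):
On the way, in this order (a step that is already met when the one before it is completed fails the run):
1. the scoop is drawn clear of the dock (at least 50 mm up), mouth upward, with all six balls in it (height (world z) of scoop above 0.086 m and angle between scoop_mouth's own z axis and vertical below 0.9 rad and contact force between scoop and dock below 0.05 N and distance between each of ball0, ball1, ball2, ball3, ball4, ball5 and scoop_mouth below 0.068 m), for 0.1 s.
2. the scoop is tipped past level and all six balls are in the bowl (angle between scoop_mouth's own z axis and vertical above 1.65 rad and horizontal distance between each of ball0, ball1, ball2, ball3, ball4, ball5 and bowl below 0.074 m and height (world z) of each of ball0, ball1, ball2, ball3, ball4, ball5 below 0.07 m), for 0.2 s.
At the end, for the whole second after the job is handed in: All six balls lie in the bowl, below its rim. The gripper alone holds the scoop still: mouth axis over 95 deg from straight up, mouth centre within 85 mm of the bowl's axis seen from above and at least 85 mm over the worktop, touching neither bowl, dock nor balls (all of step 2 and height (world z) of scoop_mouth above 0.085 m and height (world z) of scoop_grip above 0.1 m and horizontal distance between scoop_mouth and bowl below 0.085 m and contact force between scoop and the fingers above 1 N and contact force between scoop and bowl below 0.05 N and contact force between scoop and dock below 0.05 N and contact force between scoop and ball0 below 0.05 N and contact force between scoop and ball1 below 0.05 N and contact force between scoop and ball2 below 0.05 N and contact force between scoop and ball3 below 0.05 N and contact force between scoop and ball4 below 0.05 N and contact force between scoop and ball5 below 0.05 N and linear speed of scoop below 0.03 m/s); the arm keeps its last pose, push and grip.
It fails at once if the tea tin is pushed more than 30 mm (distance of tea_tin from where it was at the start of the episode above 0.03 m).
It fails at once if the ball valve is pushed more than 30 mm (distance of ball_valve from where it was at the start of the episode above 0.03 m).
It fails at once if the cap black is pushed more than 30 mm (distance of cap_black from where it was at the start of the episode above 0.03 m).
It fails at once if the cap grey is pushed more than 30 mm (distance of cap_grey from where it was at the start of the episode above 0.03 m).
It fails at once if the ptfe tape is pushed more than 30 mm (distance of ptfe_tape from where it was at the start of the episode above 0.03 m).
It also fails if it takes over 48 s, if anything falls off the work surface, if the arm or the gripper's body presses on something with over 40 N, if the wrist force passes 120 N, or if a joint passes its speed limit or range.

## Robot

A 6-joint arm with a two-finger parallel gripper is mounted at the origin on a cart in front of the work surface, level with it; the furniture and walls round the work are solid. World frame = base frame: x ahead of the robot, y to its left, z up, the work surface at z = 0. Lengths are in mm, angles in rad, forces in N, time in s.
With the tool pointing down it reaches from about 150 to 775 mm from the base axis. Payload 6.1 kg.
Tool frame: the origin (TCP) lies at the very end of the fingers, on their centre line; the grasp point (between the pads) lies 19 mm behind it (manip.grip_point_offset is the z of the grasp point in the tool frame, in mm); z points along the fingers, y is the direction in which the jaws open and shut (so a half turn about z gives the same grasp; the last joint's range is limited). The gripper opens to 85 mm and grips with 20 to 120 N. Pads are 22 mm wide; open, the fingers measure 114 mm over their backs; the gripper's body (76 mm by 85 mm) begins 54 mm behind the grasp point. The pads swing forward as they close: fully open they stand 13 mm farther back than shut.
Start: joints at [1.307, 0.126, -0.04, 1.405, 0, 1.571], TCP at [136.888, 506.823, 231.295] pointing down, gripper open.
Joint ranges: [-2.72, 2.72], [-0.95, 1.95], [-1.27, 1.35], [-1.78, 2.02], [-1.46, 1.47], [-3.14, 3.14]. Speed limits (rad/s): [2.39, 2.39, 3.01, 3.14, 3.14, 3.14].

## Interface

Orientations are given as [roll, pitch, yaw] about the fixed x, y, z axes, in that order (R = Rz(yaw) Ry(pitch) Rx(roll)).
In Python, from workcell import manip, get_image, camera_info, job gives the robot as it stands.
- The arm moves only by the tool move_arm, never from a script. Its argument "motion" is a list of rows, each a list of 7 numbers: the shift along the tool's x, y, z in mm, then the turn, a rotation vector about the tool's x, y, z in degrees, then the finger opening in mm, from 0 to 85.4. In form: [[dx, dy, dz, ax, ay, az, jaw], ...]. A call has 1 to 10 rows; each row shifts and turns the commanded pose from where the row before left it, along the tool's axes as they then stand; what a row does not reach is not made up. A row lasts 1/10 s, in which the tool goes at most 50 mm and 8.59 degrees, less where a joint would pass 70% of its speed; a pose out of reach is approached as far as the arm can. A call is refused whole if a number of a shift passes 50 or a number of a turn 8.59, either way. A call with a gripper value outside its range is refused whole. The fingers move at their own pace and stop on an object; "grip_force" is the grip in N (left out, the last holds). Time passes only in rows, so rows that do not move let the fingers close. It gives the time, the measured TCP pose, the force and the opening at its end, in the units of the state.
- manip.state(): the state, without advancing time (a new reading comes with each control period).
- get_image(name): name is "side" or "top" or "wrist"; returns the picture (480x640x3 uint8, blue, green, red); there is no depth.
- camera_info(name): a dict with "fx", "fy", "cx", "cy" (pixels), "dist_coeffs" ([k1, k2, p1, p2, k3] as OpenCV has them; the pictures are not rectified), "R" (3x3) and "t" (3): a world point X has camera coordinates R X + t. Camera axes: x right, y down, z forward; pixel columns grow to the right and rows downward; lengths in mm; the calibration is good to about 2 mm. A picture is of the moment at which its call begins: read the wrist's pose just before it. camera_info takes no time and is no camera call; for the wrist camera it gives the pose at the moment of the call.
- job.finish_job(): hands the job in, once; it reports no verdict.
The state is a dict: "t": time; "joint_positions": joint angles; "joint_velocities": joint speeds; "joint_torque": joint torques, N m; "ee_pos": TCP position; "tcp_rot": TCP orientation; "wrist_force": force on the tool from outside, world axes, zero at the start; "ft_torque": the same for the moment, N m; "finger_gap": finger opening in mm.
Only numpy, scipy, OpenCV 4.12 (cv2) and the standard library are available. Lean on these libraries where they do the work, as an engineer would, in place of code of your own. Each camera call takes 0.05 s, during which the arm holds its last target. There are 200 camera calls.

## Working session

There is one attempt and no reset: what is moved stays moved. The work goes in short steps, Python scripts to look and compute and a tool call to move; the robot and the scene stay as the last step left them, time stands still between calls to the robot, and variables do not carry over. Pictures are saved under pics/ and viewed, about 8 in all and at most 12, crops included, and the job is handed in when it is done.

Besides the shell and the picture viewer there is one more tool, called after ">>>" as name(argument=value, ...), one argument or row to a line, values as JSON. move_arm: Moves the arm, as the interface text tells. Its arguments: {"type":"object","properties":{"motion":{"type":"array","items":{"type":"array","items":{"type":"number"}}},"grip_force":{"type":"number"}},"required":["motion"]}

```bash
mkdir -p pics; ls
python3 - <<'E'
from workcell import manip,get_image,camera_info
import cv2
for n in("top","side"):
    cv2.imwrite(f"pics/{n}0.png",get_image(n)); c=camera_info(n); print(n,c)
print(manip.state(), manip.grip_point_offset)
E
```

```text
pics
top {'fx': 443.0664558698957, 'fy': 443.0664558698957, 'cx': 320.264361310008, 'cy': 237.62623501982875, 'dist_coeffs': array([-0.05588499,  0.        ,  0.        ,  0.        ,  0.        ]), 'R': array([[ 0.01488704, -0.99987723, -0.00488921],
       [-0.97579989, -0.01346135, -0.2182507 ],
       [ 0.21815809,  0.00801999, -0.97588049]]), 't': array([  22.20804444,  540.48964311, 1055.8151585 ])}
side {'fx': 533.8759385510057, 'fy': 533.8759385510057, 'cx': 306.0026702534677, 'cy': 245.79361466911692, 'dist_coeffs': array([0.03405766, 0.        , 0.        , 0.        , 0.        ]), 'R': array([[ 9.56952270e-01, -2.90244169e-01,  8.22061643e-04],
       [-1.49660673e-01, -4.95862910e-01, -8.55407305e-01],
       [ 2.48684613e-01,  8.18460932e-01, -5.17955275e-01]]), 't': array([-517.27621298,  183.94481954, 1255.4205839 ])}
{'t': 0.1, 'joint_positions': array([ 1.30698840e+00,  1.26358912e-01, -4.05179137e-02,  1.40538859e+00,
        1.96851932e-05,  1.57079708e+00]), 'joint_velocities': array([-0.00143224, -0.00068739,  0.00074505,  0.00018527,  0.00010371,
       -0.00017785]), 'joint_torque': array([ 4.85870987e-04, -4.36909175e+01,  3.53604627e+01,  1.37993289e-02,
       -6.11377095e-05,  5.96806274e-06]), 'ee_pos': array([136.79739806, 506.48594567, 230.58076151]), 'tcp_rot': array([-3.14012357e+00, -1.96840586e-05,  2.87778394e+00]), 'wrist_force': array([-0.69928119, -0.28947294, -0.34441788]), 'ft_torque': array([-0.0313129 , -0.01958912, -0.02376898]), 'finger_gap': 85.14359717756155} -18.700000000000003
```

View pics/top0.png

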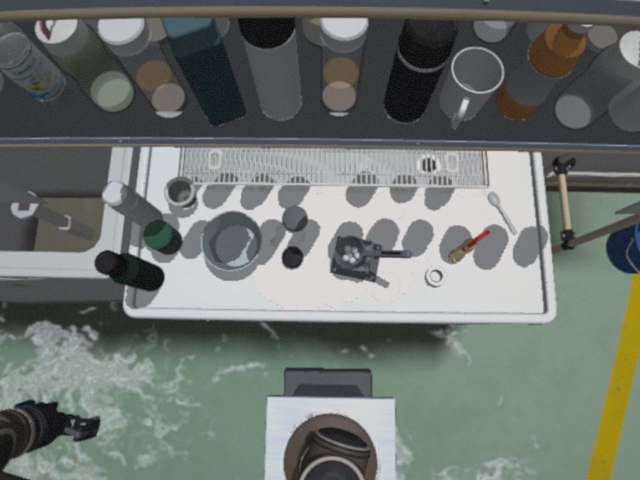

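View pics/side0.png

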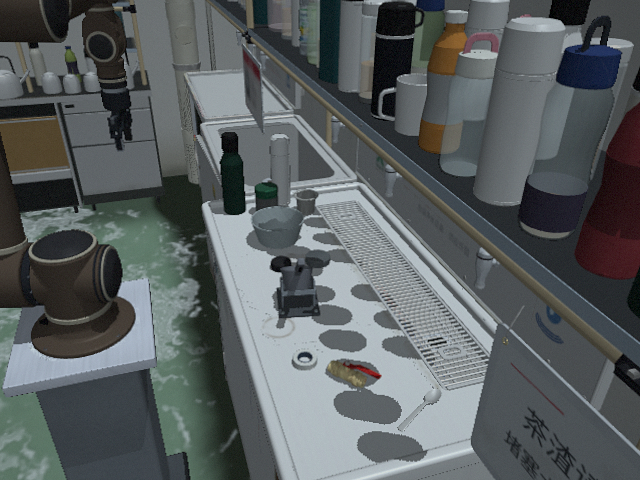

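The top view shows the bowl near (232,243), dock at (356,257), handle tip about (410,254), cap black (292,258), cap grey (294,218). Next I enlarge both views.

Run:
```python
import cv2,numpy as np
t=cv2.imread("pics/top0.png"); s=cv2.imread("pics/side0.png")
a=cv2.resize(t[228:293,320:420],None,fx=8,fy=8,interpolation=cv2.INTER_CUBIC)[:300*2]
b=cv2.resize(s[240:330,250:350],None,fx=6,fy=6,interpolation=cv2.INTER_CUBIC)
c=cv2.resize(t[200:290,190:310],None,fx=6,fy=6,interpolation=cv2.INTER_CUBIC)
for n,i in zip("abc",(a,b,c)): cv2.imwrite(f"pics/c_{n}.png",cv2.convertScaleAbs(i,alpha=1.6,beta=20)); print(i.shape)
```

```text
(520, 800, 3)
(540, 600, 3)
(540, 720, 3)
```

View pics/c_a.png

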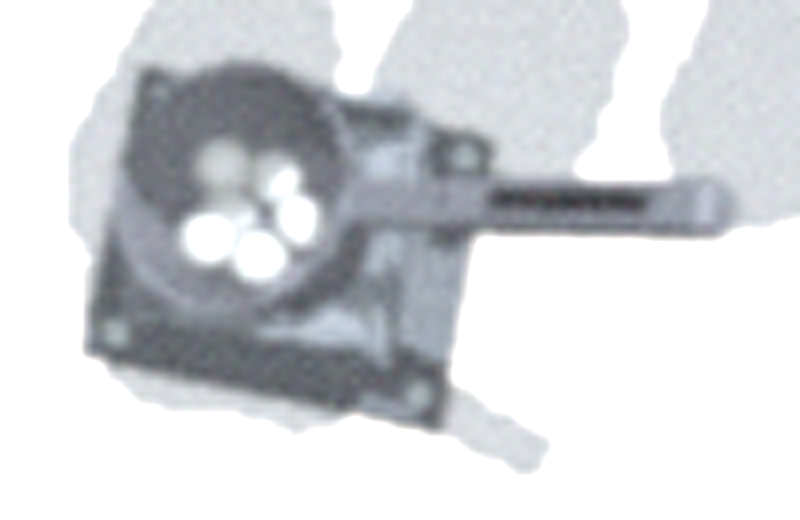

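View pics/c_b.png

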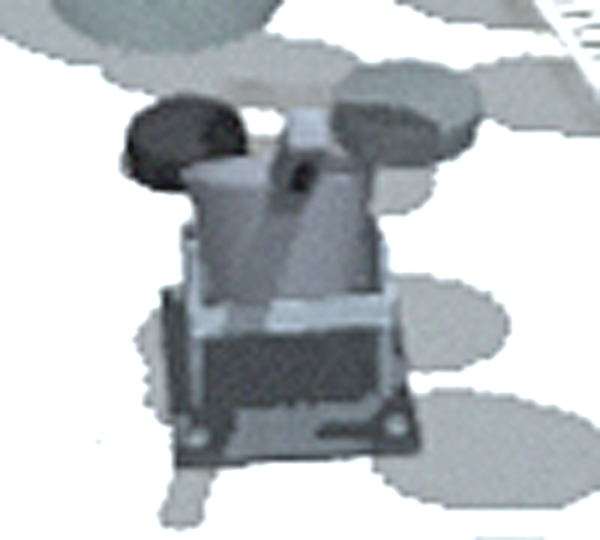

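View pics/c_c.png

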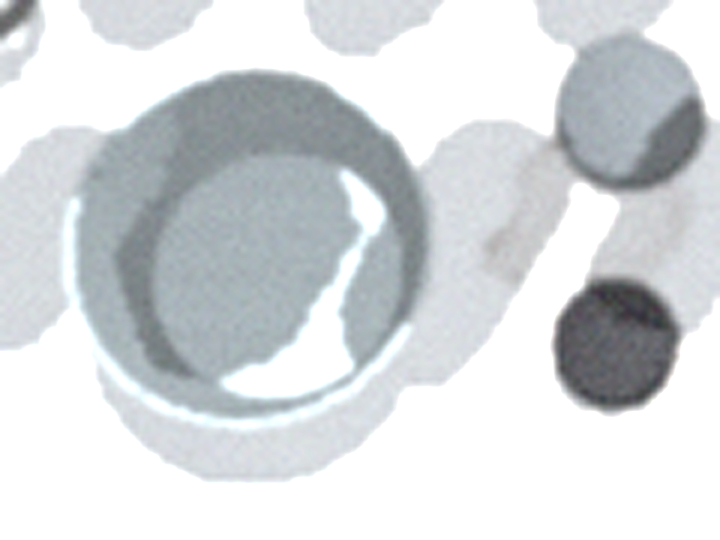

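Crop a shows foot corners (90,350), (445,425), (145,70), the handle end face at (715,207) and the rim centred on (236,190). In crop b the handle end is at about (308,130) and the rim runs from (185,172) to (378,170). In crop c the bowl rim is centred on (246,250). Fitting poses.

```bash
cat > h.py <<'E'
import numpy as np,cv2
from scipy.optimize import least_squares
from scipy.spatial.transform import Rotation as Ro
from workcell import camera_info
C={n:camera_info(n) for n in("top","side")}
def proj(n,X,c=None):
    c=c or C[n]
    K=np.array([[c['fx'],0,c['cx']],[0,c['fy'],c['cy']],[0,0,1]])
    return cv2.projectPoints(np.atleast_2d(np.asarray(X,float)),cv2.Rodrigues(c['R'])[0],c['t'],K,c['dist_coeffs'])[0][:,0]
def un(o,s,u): return (np.array(u,float)+.5)/s-.5+o
def place(p,X): # x,y,yaw,z
    return Ro.from_euler('z',p[2]).apply(np.atleast_2d(X))+[p[0],p[1],0]
E
python3 - <<'E'
from h import *
A=lambda u:un((320,228),8,u); B=lambda u:un((250,240),6,u); Cc=lambda u:un((190,200),6,u)
foot=np.array([[60,-50,8],[60,50,8],[-60,-50,8]]) # signs checked below
pix=A([[90,350],[145,70],[445,425]])
# dock +x ~ world +y(left in image), dock +y ~ world -x (front, image down)
foot=np.array([[60,50,8],[60,-50,8],[-60,50,8.]])
sol=least_squares(lambda p:(proj("top",place(p,foot))-pix).ravel(),[450,-70,1.6])
print("dock",sol.x,np.degrees(sol.x[2]),sol.fun.round(1))
d=sol.x
sc=np.array([[-108.4,0,154.3+36],[23.7,0,50.8+36]])
sp=np.vstack([A([[715,207],[236,190]])]); ss=B([[308,130],[281,172]])
r=least_squares(lambda p:np.r_[(proj("top",place(p,sc))-sp).ravel(),(proj("side",place(p,sc))-ss).ravel()],[450,-70,1.6])
print("scoop",r.x,np.degrees(r.x[2]),r.fun.round(1))
r=least_squares(lambda p:np.r_[(proj("top",place(p,sc))-sp).ravel()],[450,-70,1.6]);print("scoop top only",r.x,r.fun.round(1))
b=least_squares(lambda p:(proj("top",[[p[0],p[1],70]])-Cc([[246,250]])).ravel(),[450,200]);print("bowl",b.x)
bp=lambda x,y,rad,z:(proj("top",[[x,y+rad,z],[x,y-rad,z],[x+rad,y,z],[x-rad,y,z]])-[190,200]+.5)*6-.5
print(bp(*b.x,78,70).round())
for n,u,z in(("black",[614,343],24),("grey",[630,110],24)):
    b=least_squares(lambda p:(proj("top",[[p[0],p[1],z]])-Cc([u])).ravel(),[450,100]);print(n,b.x)
E
```

```text
dock [498.82815913 -65.04945695   1.38646518] 79.43860299806326 [-0.5  0.7 -0.1 -1.1  0.7  0.4]
scoop [498.18335888 -62.39915244   1.38128484] 79.14179168621456 [ 0.9  0.1 -0.8 -0.7 -0.   0.2 -0.6 -0.4]
scoop top only [497.02167401 -62.02179689   1.39154001] [ 0.8  0.1 -0.9 -0.2]
bowl [525.46105968 253.73094507]
[[ 60. 247.]
 [433. 253.]
 [257.  70.]
 [235. 436.]]
black [496.60033628 102.55793993]
grey [600.2527399   98.53451158]
```

Run:
```python
from workcell import manip,job
print([a for a in dir(manip) if a[0]!='_'],[a for a in dir(job) if a[0]!='_'])
```

```text
['IKError', 'grip_point_offset', 'state'] ['finish_job']
```

```bash
cat >> h.py <<'E'
Bm=np.array([[0,0,1],[0,-1,0],[1,0,0.]])
def Rj(j1,p,q5,j6): return (Ro.from_euler('z',j1)*Ro.from_euler('y',p)*Ro.from_euler('z',q5)*Ro.from_matrix(Bm)*Ro.from_euler('z',-j6)).as_matrix()
def wrist(R,j1):
    d=Ro.from_euler('z',-j1).apply(R[:,2]); q5=np.arcsin(d[1]); p=np.arctan2(-d[2],d[0])
    R0=Rj(j1,p,q5,0); D=R0.T@R; return p,q5,-np.arctan2(D[1,0],D[0,0])
yw=1.384; ex=np.array([np.cos(yw),np.sin(yw),0]); ey=np.array([-np.sin(yw),np.cos(yw),0]); ez=np.array([0,0,1.])
O=np.array([498,-62.4,36]); cup=O+14.6*ex+31.3*ez
h=(-ex+ez)/2**.5; grip=cup+132*h
def tool(phi): # jaw y = level ey rotated by phi about tool z=-h
    z=-h; y=np.cos(phi)*ey+np.sin(phi)*np.cross(z,ey); return np.c_[np.cross(y,z),y,z]
E
python3 - <<'E'
from h import *
print("grip",grip,"h",h)
for L in(150,250):
  for nm,c in(("dock",cup),("bowl",np.array([525,254,135]))):
    w=c+132*h-(L-19)*(-h); j1=np.arctan2(w[1],w[0])
    print(L,nm,"wrist",w.round(),"j1",j1.round(2),[np.round(wrist(tool(np.radians(f)),j1),2) for f in(0,90,180,270)])
E
```

```text
grip [ 483.37739792 -139.76838586  160.63809512] h [-0.13131815 -0.69480612  0.70710678]
150 dock wrist [ 466. -231.  253.] j1 -0.46 [array([ 1.83,  0.75, -1.19]), array([ 1.83,  0.75, -2.76]), array([1.83, 0.75, 1.95]), array([1.83, 0.75, 0.38])]
150 bowl wrist [490.  71. 321.] j1 0.14 [array([ 1.26,  0.73, -2.02]), array([1.26, 0.73, 2.69]), array([1.26, 0.73, 1.12]), array([ 1.26,  0.73, -0.45])]
250 dock wrist [ 453. -300.  324.] j1 -0.59 [array([ 1.94,  0.71, -1.03]), array([ 1.94,  0.71, -2.6 ]), array([1.94, 0.71, 2.11]), array([1.94, 0.71, 0.54])]
250 bowl wrist [477.   2. 392.] j1 0.0 [array([ 1.38,  0.77, -1.84]), array([1.38, 0.77, 2.88]), array([1.38, 0.77, 1.3 ]), array([ 1.38,  0.77, -0.27])]
```

```bash
cat >> h.py <<'E'
def cur():
    from workcell import manip
    s=manip.state(); return s['ee_pos'],Ro.from_euler('xyz',s['tcp_rot']).as_matrix(),s
def rows(p0,R0,p1,R1,n,show=True):
    w=Ro.from_matrix(R0.T@R1).as_rotvec()/n; r=Ro.from_rotvec(w).as_matrix()
    M=sum(np.linalg.matrix_power(r,k) for k in range(n)); dx=np.linalg.solve(M,R0.T@(p1-p0))
    row=np.r_[dx,np.degrees(w)].round(2)
    if show:
        p,R=p0.copy(),R0.copy(); tr=[]
        for k in range(n):
            p=p+R@row[:3]; R=R@Ro.from_rotvec(np.radians(row[3:])).as_matrix(); tr.append(p)
        print(n,"rows",row.tolist()); print("path",np.array(tr)[[n//4,n//2,3*n//4,-1]].round().tolist(),"tool z mid/end",R[:,2].round(2))
    return row
E
python3 - <<'E'
from h import *
p,R,s=cur(); T=tool(np.pi)
mid=np.array([420,150,300.]); Rm=R@Ro.from_rotvec(.5*Ro.from_matrix(R.T@T).as_rotvec()).as_matrix()
print(np.degrees(Ro.from_matrix(R.T@T).as_rotvec()))
rows(p,R,mid,Rm,20); rows(mid,Rm,grip+h*110,T,20)
E
```

```text
[-33.53548024  36.21132691  80.77822718]
20 rows [-21.41, -6.25, -7.99, -0.84, 0.91, 2.02]
path [[245.0, 425.0, 272.0], [323.0, 338.0, 293.0], [384.0, 238.0, 302.0], [420.0, 150.0, 300.0]] tool z mid/end [-0.08  0.4  -0.91]
20 rows [-17.41, -1.56, -8.1, -0.84, 0.91, 2.02]
path [[463.0, 43.0, 297.0], [481.0, -50.0, 284.0], [481.0, -144.0, 262.0], [469.0, -216.0, 238.0]] tool z mid/end [ 0.13  0.7  -0.71]
```

>>> move_arm(
  motion=[
    [-21.4,-6.25,-8,-0.84,0.91,2.02,85],
    [-21.4,-6.25,-8,-0.84,0.91,2.02,85],
    [-21.4,-6.25,-8,-0.84,0.91,2.02,85],
    [-21.4,-6.25,-8,-0.84,0.91,2.02,85],
    [-21.4,-6.25,-8,-0.84,0.91,2.02,85],
    [-21.4,-6.25,-8,-0.84,0.91,2.02,85],
    [-21.4,-6.25,-8,-0.84,0.91,2.02,85],
    [-21.4,-6.25,-8,-0.84,0.91,2.02,85],
    [-21.4,-6.25,-8,-0.84,0.91,2.02,85],
    [-21.4,-6.25,-8,-0.84,0.91,2.02,85],
  ],
  grip_force=100,
)

```text
t: 1.1
ee_pos: [308.8, 356.2, 290.4]
tcp_rot: [3.025, -0.182, 2.533]
wrist_force: [0.2, -0.3, -0.5]
finger_gap: 84.6
```

>>> move_arm(
  motion=[
    [-21.4,-6.25,-8,-0.84,0.91,2.02,85],
    [-21.4,-6.25,-8,-0.84,0.91,2.02,85],
    [-21.4,-6.25,-8,-0.84,0.91,2.02,85],
    [-21.4,-6.25,-8,-0.84,0.91,2.02,85],
    [-21.4,-6.25,-8,-0.84,0.91,2.02,85],
    [-21.4,-6.25,-8,-0.84,0.91,2.02,85],
    [-21.4,-6.25,-8,-0.84,0.91,2.02,85],
    [-21.4,-6.25,-8,-0.84,0.91,2.02,85],
    [-21.4,-6.25,-8,-0.84,0.91,2.02,85],
    [-21.4,-6.25,-8,-0.84,0.91,2.02,85],
  ],
)

```text
t: 2.1
ee_pos: [420.2, 149.3, 299.8]
tcp_rot: [2.973, -0.391, 2.194]
wrist_force: [0.6, 1.0, -0.9]
finger_gap: 85.2
```

Run:
```python
from h import *
p,R,s=cur(); print(s['t'],p,s['joint_positions'].round(3)); j=s['joint_positions']
print("check",(R.T@Rj(j[0],j[1]-j[2]+j[3],j[4],j[5])).round(2))
rows(p,R,grip+h*110,tool(np.pi),20)
```

```text
2.1 [420.20331303 149.32541625 299.8448762 ] [ 0.068 -0.003 -0.086  1.549  0.42   1.036]
check [[ 0.48 -0.88 -0.  ]
 [ 0.88  0.48 -0.  ]
 [ 0.    0.    1.  ]]
20 rows [-17.36, -1.54, -8.12, -0.84, 0.9, 2.01]
path [[463.0, 43.0, 297.0], [481.0, -51.0, 284.0], [482.0, -144.0, 262.0], [469.0, -216.0, 238.0]] tool z mid/end [ 0.13  0.7  -0.71]
```

>>> move_arm(
  motion=[
    [-17.36,-1.54,-8.12,-0.84,0.9,2.01,85],
    [-17.36,-1.54,-8.12,-0.84,0.9,2.01,85],
    [-17.36,-1.54,-8.12,-0.84,0.9,2.01,85],
    [-17.36,-1.54,-8.12,-0.84,0.9,2.01,85],
    [-17.36,-1.54,-8.12,-0.84,0.9,2.01,85],
    [-17.36,-1.54,-8.12,-0.84,0.9,2.01,85],
    [-17.36,-1.54,-8.12,-0.84,0.9,2.01,85],
    [-17.36,-1.54,-8.12,-0.84,0.9,2.01,85],
    [-17.36,-1.54,-8.12,-0.84,0.9,2.01,85],
    [-17.36,-1.54,-8.12,-0.84,0.9,2.01,85],
  ],
)

```text
t: 3.1
ee_pos: [479.1, -31.7, 287.2]
tcp_rot: [3.002, -0.603, 1.827]
wrist_force: [0.6, 0.3, -0.2]
finger_gap: 84.8
```

>>> move_arm(
  motion=[
    [-17.36,-1.54,-8.12,-0.84,0.9,2.01,85],
    [-17.36,-1.54,-8.12,-0.84,0.9,2.01,85],
    [-17.36,-1.54,-8.12,-0.84,0.9,2.01,85],
    [-17.36,-1.54,-8.12,-0.84,0.9,2.01,85],
    [-17.36,-1.54,-8.12,-0.84,0.9,2.01,85],
    [-17.36,-1.54,-8.12,-0.84,0.9,2.01,85],
    [-17.36,-1.54,-8.12,-0.84,0.9,2.01,85],
    [-17.36,-1.54,-8.12,-0.84,0.9,2.01,85],
    [-17.36,-1.54,-8.12,-0.84,0.9,2.01,85],
    [-17.36,-1.54,-8.12,-0.84,0.9,2.01,85],
  ],
)

```text
t: 4.1
ee_pos: [469.3, -215.9, 238.0]
tcp_rot: [3.141, -0.788, 1.385]
wrist_force: [-0.2, -1.0, -0.6]
finger_gap: 84.7
```

Run:
```python
from h import *
from workcell import get_image
p,R,s=cur(); print(s['t'],p,s['joint_positions'].round(3)); c=camera_info("wrist")
im=get_image("wrist"); 
for X in(grip,grip+42*h,cup,O+[0,0,0]+23.7*ex+50.8*ez): print(proj("",X,c).round())
print((R.T@tool(np.pi)).round(3), R.T@(grip-p))
cv2.imwrite("pics/w1.png",cv2.convertScaleAbs(im,alpha=1.5,beta=15))
```

```text
4.1 [ 469.30128486 -215.89389817  237.99529648] [-0.775  0.425  0.138  1.792  0.63   0.812]
[[316. 234.]]
[[316. 251.]]
[[315. 203.]]
[[315. 184.]]
[[ 1.    -0.001 -0.002]
 [ 0.001  1.     0.   ]
 [ 0.002 -0.     1.   ]] [ -0.2213239   -0.29190345 109.44054547]
```

View pics/w1.png

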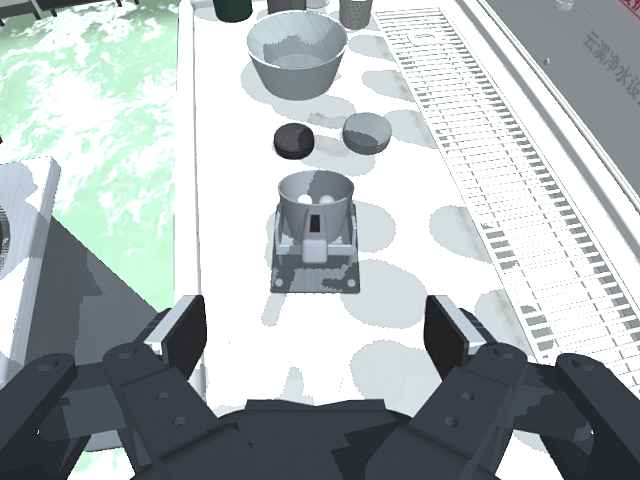

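The wrist view shows the handle end face at about (315,251), against a prediction of (316,251), with the balls in the cup and the jaws centred. I advance along the handle.

>>> move_arm(
  motion=[
    [0,0,16,0,0,0,85],
    [0,0,16,0,0,0,85],
    [0,0,16,0,0,0,85],
    [0,0,16,0,0,0,85],
    [0,0,16,0,0,0,85],
    [0,0,14,0,0,0,85],
    [0,0,12,0,0,0,85],
    [0,0,9,0,0,0,85],
    [0,0,9,0,0,0,85],
    [0,0,0,0,0,0,85],
  ],
)

```text
t: 5.15
ee_pos: [485.5, -128.1, 150.5]
tcp_rot: [3.14, -0.787, 1.388]
wrist_force: [-0.5, -0.1, -0.4]
finger_gap: 84.7
```

Run:
```python
from h import *
from workcell import get_image
p,R,s=cur(); print(s['t'],p,s['wrist_force'].round(2),s['joint_positions'].round(3), R.T@(grip-p))
cv2.imwrite("pics/w2.png",cv2.convertScaleAbs(get_image("wrist"),alpha=1.5,beta=15))
```

```text
5.15 [ 485.53394745 -128.05381053  150.54220055] [-0.47 -0.11 -0.35] [-0.641  0.353 -0.149  1.485  0.689  0.962] [ -1.25454095   0.0314011  -15.56387513]
```

View pics/w2.png

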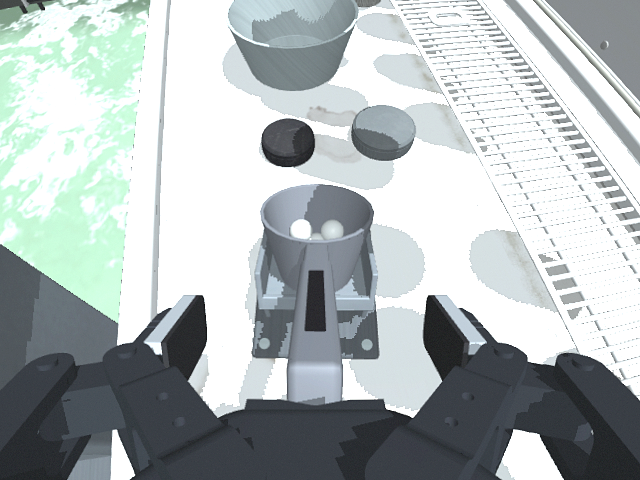

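Handle end sits between the fingers at (315,385), centred, with no contact force. Closing.

>>> move_arm(
  motion=[
    [0,0,0,0,0,0,0],
    [0,0,0,0,0,0,0],
    [0,0,0,0,0,0,0],
    [0,0,0,0,0,0,0],
    [0,0,0,0,0,0,0],
    [0,0,0,0,0,0,0],
    [0,0,0,0,0,0,0],
    [0,0,0,0,0,0,0],
    [0,0,0,0,0,0,0],
    [0,0,0,0,0,0,0],
  ],
  grip_force=110,
)

```text
t: 6.2
ee_pos: [485.8, -128.8, 151.2]
tcp_rot: [3.139, -0.787, 1.388]
wrist_force: [0.1, -0.1, 1.5]
finger_gap: 14.8
```

>>> move_arm(
  motion=[
    [2.8,0,-1,0,0,0,0],
    [4.7,0,-1.7,0,0,0,0],
    [7.5,0,-2.7,0,0,0,0],
    [9.4,0,-3.4,0,0,0,0],
    [9.4,0,-3.4,0,0,0,0],
    [9.4,0,-3.4,0,0,0,0],
    [9.4,0,-3.4,0,0,0,0],
    [9.4,0,-3.4,0,0,0,0],
    [7.5,0,-2.7,0,0,0,0],
    [4.7,0,-1.7,0,0,0,0],
  ],
)

```text
t: 7.2
ee_pos: [491.9, -95.7, 223.5]
tcp_rot: [3.138, -0.787, 1.389]
wrist_force: [0.9, 0.0, -2.6]
finger_gap: 15.0
```

Run:
```python
from h import *
from workcell import get_image
p,R,s=cur(); print(s['t'],p,s['wrist_force'].round(2),s['finger_gap'])
cv2.imwrite("pics/w3.png",np.hstack([cv2.resize(cv2.convertScaleAbs(get_image("wrist"),alpha=1.5,beta=15)[100:,150:500],(400,434)),cv2.resize(cv2.convertScaleAbs(get_image("side"),alpha=1.5,beta=15)[150:367,200:400],(400,434))]))
# next: keep orientation, carry cup middle over bowl
dock0=np.array([485.8,-128.8,151.2]) # tcp at docked grasp
lift=p-dock0; c=cup+lift; print("cup",c)
tgt=p+np.array([525.5,253.7,165])-c; print("tgt",tgt)
rows(p,R,tgt,R,20)
```

```text
7.2 [491.92001932 -95.67235966 223.49959358] [ 0.88  0.03 -2.58] 15.036546840044107
cup [506.83141322 -14.9263378  139.59959358]
tgt [510.58860611 172.95397814 248.9       ]
20 rows [10.35, -1.54, 8.57, 0.0, 0.0, 0.0]
path [[498.0, -15.0, 231.0], [502.0, 52.0, 237.0], [507.0, 119.0, 244.0], [511.0, 173.0, 249.0]] tool z mid/end [ 0.13  0.7  -0.71]
```

View pics/w3.png

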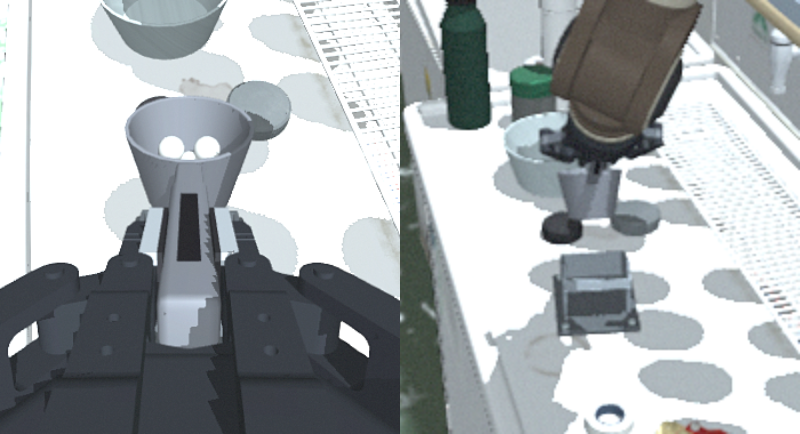

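Scoop is held cleanly, the dock is empty and the balls are visible in the cup. I carry it over the bowl.

>>> move_arm(
  motion=[
    [3.1,-0.46,2.6,0,0,0,0],
    [7.2,-1.1,6,0,0,0,0],
    [10.35,-1.54,8.57,0,0,0,0],
    [10.35,-1.54,8.57,0,0,0,0],
    [10.35,-1.54,8.57,0,0,0,0],
    [10.35,-1.54,8.57,0,0,0,0],
    [10.35,-1.54,8.57,0,0,0,0],
    [10.35,-1.54,8.57,0,0,0,0],
    [10.35,-1.54,8.57,0,0,0,0],
    [10.35,-1.54,8.57,0,0,0,0],
  ],
)

```text
t: 8.3
ee_pos: [499.8, 26.6, 234.3]
tcp_rot: [3.139, -0.787, 1.389]
wrist_force: [0.8, 0.4, -2.0]
finger_gap: 14.8
```

>>> move_arm(
  motion=[
    [10.35,-1.54,8.57,0,0,0,0],
    [10.35,-1.54,8.57,0,0,0,0],
    [10.35,-1.54,8.57,0,0,0,0],
    [10.35,-1.54,8.57,0,0,0,0],
    [10.35,-1.54,8.57,0,0,0,0],
    [10.35,-1.54,8.57,0,0,0,0],
    [10.35,-1.54,8.57,0,0,0,0],
    [10.35,-1.54,8.57,0,0,0,0],
    [7.2,-1.1,6,0,0,0,0],
    [3.1,-0.46,2.6,0,0,0,0],
  ],
)

```text
t: 9.3
ee_pos: [507.9, 147.2, 245.7]
tcp_rot: [3.139, -0.787, 1.39]
wrist_force: [0.1, -0.0, -2.3]
finger_gap: 14.3
```

Run:
```python
from h import *
from workcell import get_image
p,R,s=cur(); print(s['t'],p,s['wrist_force'].round(2),s['finger_gap'],s['joint_positions'].round(2))
c=cup+p-np.array([485.8,-128.8,151.2]); print("cup",c)
f=lambda n,a,b,cc,d:cv2.resize(cv2.convertScaleAbs(get_image(n),alpha=1.5,beta=15)[a:b,cc:d],(400,400))
cv2.imwrite("pics/w4.png",np.hstack([f("wrist",80,430,140,490),f("side",120,270,210,360)]))
# 2nd target : cup at 525.5,253.7,142
print(R.T@(np.array([525.5,253.7,142])-c))
```

```text
9.3 [507.91440624 147.1876851  245.68966821] [ 0.08 -0.03 -2.32] 14.31943445277226 [-0.12  0.02 -0.31  1.18  0.79  1.65]
cup [522.82580013 227.93370696 161.78966821]
[ 4.21568531 -2.09832632 32.25692475]
```

View pics/w4.png

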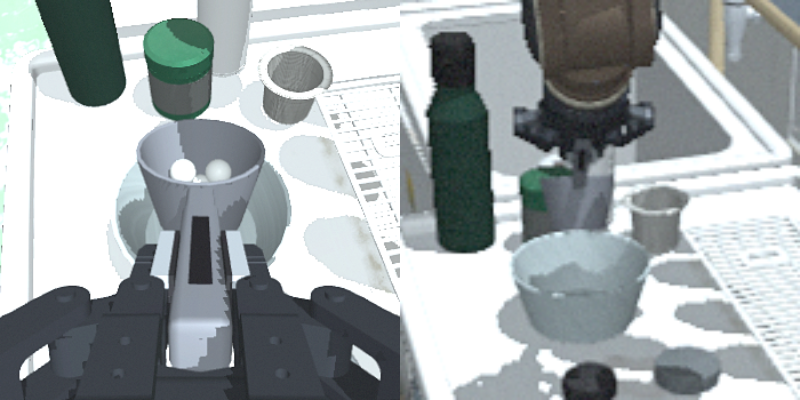

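Cup is over the bowl with the balls still in it and joint 6 is at 1.65, so a -180° roll is in range. I centre the cup, biased 18 mm away from the pour side, then roll.

>>> move_arm(
  motion=[
    [0.4,1.6,3.2,0,0,0,0],
    [0.8,3.2,6.4,0,0,0,0],
    [1,4,8,0,0,0,0],
    [1,4,8,0,0,0,0],
    [0.6,2.4,4.8,0,0,0,0],
    [0.2,0.8,1.6,0,0,-2,0],
    [0,0,0,0,0,-4,0],
    [0,0,0,0,0,-5,0],
    [0,0,0,0,0,-5,0],
    [0,0,0,0,0,-5,0],
  ],
)

```text
t: 10.4
ee_pos: [529.2, 168.1, 225.4]
tcp_rot: [2.792, -0.72, 1.89]
wrist_force: [0.1, -0.2, -1.9]
finger_gap: 14.4
```

>>> move_arm(
  motion=[
    [0,0,0,0,0,-4,0],
    [0,0,0,0,0,-4,0],
    [0,0,0,0,0,-4,0],
    [0,0,0,0,0,-4,0],
    [0,0,0,0,0,-4,0],
    [0,0,0,0,0,-4,0],
    [0,0,0,0,0,-4,0],
    [0,0,0,0,0,-4,0],
    [0,0,0,0,0,-4,0],
    [0,0,0,0,0,-3,0],
  ],
)

```text
t: 11.4
ee_pos: [529.2, 168.1, 225.4]
tcp_rot: [2.425, -0.359, 2.572]
wrist_force: [-0.7, 0.5, -1.2]
finger_gap: 15.1
```

Run:
```python
from h import *
from workcell import get_image
p,R,s=cur(); print(s['t'],p,s['wrist_force'].round(2),s['finger_gap'],s['joint_positions'].round(2))
print("cup est",p-R[:,2]*18.7*0+R[:,2]*np.dot(cup-np.array([485.8,-128.8,151.2]),-h))
f=lambda n,a,b,cc,d:cv2.resize(cv2.convertScaleAbs(get_image(n),alpha=1.5,beta=15)[a:b,cc:d],(400,400))
cv2.imwrite("pics/w5.png",np.hstack([f("wrist",80,430,140,490),f("side",120,270,210,360)]))
```

```text
11.4 [529.21762268 168.09474851 225.41859063] [-0.71  0.54 -1.19] 15.125215502882563 [-0.08  0.05 -0.33  1.08  0.78  0.67]
cup est [544.5831076 249.7884866 142.5343594]
```

View pics/w5.png

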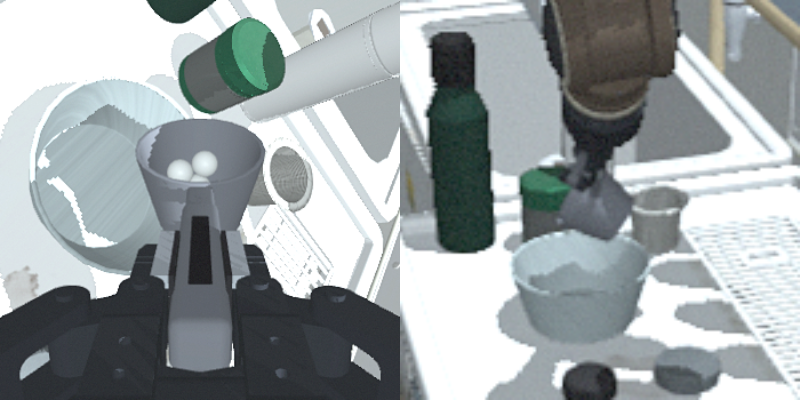

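Rolled 60°: both visible balls are still in the cup, which tips toward the robot side with the bowl underneath. I continue the roll.

>>> move_arm(
  motion=[
    [0,0,0,0,0,-3,0],
    [0,0,0,0,0,-3,0],
    [0,0,0,0,0,-3,0],
    [0,0,0,0,0,-3,0],
    [0,0,0,0,0,-3,0],
    [0,0,0,0,0,-3,0],
    [0,0,0,0,0,-3,0],
    [0,0,0,0,0,-3,0],
    [0,0,0,0,0,-3,0],
    [0,0,0,0,0,-3,0],
  ],
)

```text
t: 12.5
ee_pos: [529.2, 168.0, 225.5]
tcp_rot: [2.355, 0.002, 2.957]
wrist_force: [0.5, 0.4, -1.3]
finger_gap: 14.7
```

>>> move_arm(
  motion=[
    [0,0,0,0,0,-3,0],
    [0,0,0,0,0,-3,0],
    [0,0,0,0,0,-3,0],
    [0,0,0,0,0,-3,0],
    [0,0,0,0,0,-3,0],
    [0,0,0,0,0,-3,0],
    [0,0,0,0,0,-3,0],
    [0,0,0,0,0,-3,0],
    [0,0,0,0,0,-3,0],
    [0,0,0,0,0,-3,0],
  ],
)

```text
t: 13.5
ee_pos: [529.3, 168.1, 225.7]
tcp_rot: [2.427, 0.364, -2.938]
wrist_force: [0.4, -0.3, -1.2]
finger_gap: 14.6
```

>>> move_arm(
  motion=[
    [0,0,0,0,0,-4,0],
    [0,0,0,0,0,-4,0],
    [0,0,0,0,0,-4,0],
    [0,0,0,0,0,-4,0],
    [0,0,0,0,0,-4,0],
    [0,0,0,0,0,-4,0],
    [0,0,0,0,0,-4,0],
    [0,0,0,0,0,-4,0],
    [0,0,0,0,0,-4,0],
    [0,0,0,0,0,-4,0],
  ],
)

```text
t: 14.5
ee_pos: [529.3, 168.1, 225.8]
tcp_rot: [2.814, 0.73, -2.228]
wrist_force: [-0.8, 0.3, -1.0]
finger_gap: 14.8
```

>>> move_arm(
  motion=[
    [0,0,0,0,0,-4,0],
    [0,0,0,0,0,-4,0],
    [0,0,0,0,0,-3,0],
    [0,0,0,0,0,-1,0],
    [0,0,0,0,0,0,0],
    [0,0,0,0,0,0,0],
    [0,0,0,0,0,0,0],
    [0,0,0,0,0,0,0],
    [0,0,0,0,0,0,0],
    [0,0,0,0,0,0,0],
  ],
)

```text
t: 15.5
ee_pos: [529.1, 167.9, 225.8]
tcp_rot: [3.005, 0.778, -1.951]
wrist_force: [0.0, 0.1, -0.8]
finger_gap: 14.4
```

Run:
```python
from h import *
from workcell import get_image
p,R,s=cur(); print(s['t'],p,s['wrist_force'].round(2),s['finger_gap'],s['joint_positions'].round(2))
f=lambda n,a,b,cc,d:cv2.resize(cv2.convertScaleAbs(get_image(n),alpha=1.5,beta=15)[a:b,cc:d],None,fx=400/(b-a),fy=400/(b-a),interpolation=cv2.INTER_CUBIC)
w=get_image("wrist")
cv2.imwrite("pics/w6.png",np.hstack([f("top",195,295,185,285),f("side",120,270,210,360)]))
cv2.imwrite("pics/w6w.png",cv2.convertScaleAbs(w,alpha=1.5,beta=15))
```

```text
15.5 [529.14913952 167.88073644 225.79332501] [ 0.02  0.08 -0.82] 14.414205240433693 [-0.08  0.05 -0.33  1.08  0.78 -1.28]
```

View pics/w6.png

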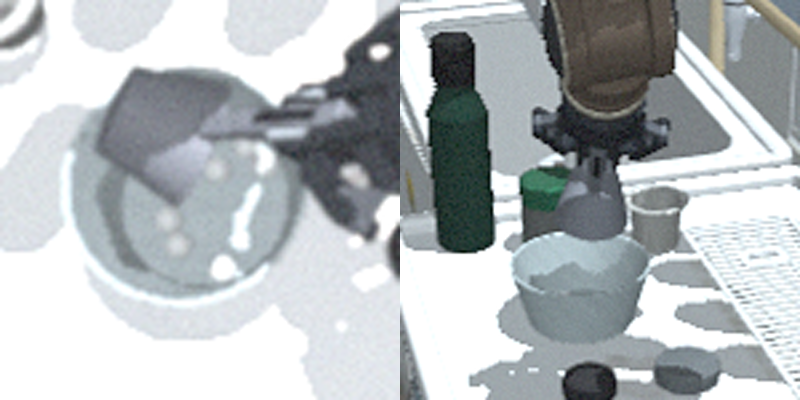

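View pics/w6w.png

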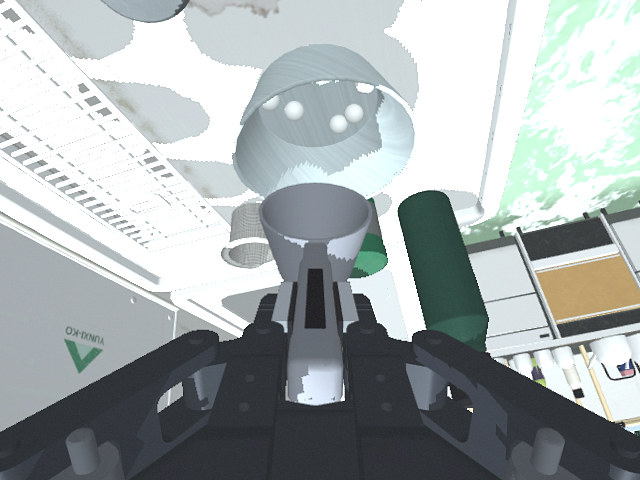

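Wrist view: cup interior looks empty. I count balls in the bowl at (270,103), (293,110), (338,123), (355,112) and a partly hidden one at (365,88). The sixth, perhaps top-crop (240,150), needs a numeric check because my viewing allowance is used up.

Run:
```python
from h import *
from workcell import get_image
def world(c,px,z):
    K=np.array([[c['fx'],0,c['cx']],[0,c['fy'],c['cy']],[0,0,1]])
    d=c['R'].T@np.r_[cv2.undistortPoints(np.array([[px]],float),K,c['dist_coeffs'])[0,0],1]; o=-c['R'].T@c['t']
    return (o+d*(z-o[2])/d[2])[:2].round()
cw=camera_info("wrist")
T=lambda u:un((185,195),4,u)
for u in[(168,217),(178,245),(217,170),(222,268),(240,150),(262,160)]: print("top",u,world(C["top"],T(u),14))
for u in[(270,103),(293,110),(355,112),(338,123),(365,85)]: print("wrist",u,world(cw,u,14))
t=get_image("top"); print(t[228:268,222:262].mean(2).astype(int)[::1].__str__()[:0])
np.set_printoptions(linewidth=250,threshold=10**6)
print("top rows 226-242, cols 235-262"); print(t[226:243,235:262].mean(2).astype(int))
```

```text
top (168, 217) [517. 275.]
top (178, 245) [498. 267.]
top (217, 170) [549. 245.]
top (222, 268) [484. 238.]
top (240, 150) [562. 230.]
top (262, 160) [556. 215.]
wrist (270, 103) [566. 228.]
wrist (293, 110) [549. 243.]
wrist (355, 112) [497. 265.]
wrist (338, 123) [515. 273.]
wrist (365, 85) [483. 239.]

top rows 226-242, cols 235-262
[[ 94  97 104 102 102 100  97  98  93  94  99  96  95  88  87  85  87  84  85  83  89  88  91  96  98 102  94]
 [ 96  95  99  97  97  92  97  88  87  84  90  87  87  85  82  82  92 118 126 128 129 131 126 128 127 123 105]
 [ 84  81  85  79  80  80  80  77  70  67  72  73  65  68  64  69  93 129 136 135 137 133 133 127 125 113  87]
 [ 91  81  70  66  68  73  68  71  71  80  83  84  73  67  64  71  77 103 106 101  97  92  93  88  90  81  55]
 [124 115  94  80  85  97  98 101 102 116 120 122 106 104 110 108  89  85  69  65  55  57  59  53  58  51  45]
 [132 132 120 106 104 108 108 109 111 128 134 137 127 130 150 151 129  96  62  46  44  40  49  47  42  40  41]
 [130 132 125 113 113 109 111 110 109 119 131 131 128 129 153 171 162 133  90  55  38  42  41  3
[... 425 characters left out ...]
 103  86  84  79  81  65  49  43]
 [111 124 131 137 136 129 116 106 110 111 116 114 110 114 142 168 149 125 117 107  94  84  81  81  67  48  44]
 [106 112 125 130 131 124 114 107 111 110 112 110 109 111 124 138 125 118 111 109 102  86  84  77  66  49  46]
 [110 112 120 122 118 119 111 107 112 113 115 112 112 109 112 113 111 108 107 108 106  89  82  81  69  54  43]
 [112 112 107 113 111 111 110 106 113 113 108 112 114 121 125 114 112 109 112 114 108  96  82  83  73  60  51]
 [114 112 111 109 109 110 109 112 114 110 112 110 121 145 162 129 112 110 115 115 111 108  86  78  80  75  74]
 [110 111 112 113 115 109 107 113 109 113 109 119 146 180 182 135 111 108 112 113 111 108  84  76  83  88  96]]
```

Run:
```python
from h import *
from workcell import get_image
np.set_printoptions(linewidth=250,threshold=10**6)
a=cv2.imread("pics/top0.png").mean(2); b=get_image("top").mean(2)
print(a[226:243,235:262].astype(int))
d=np.clip(b-a,0,255); d[:200]=0; d[295:]=0; d[:,:190]=0; d[:,280:]=0
m=(d>18).astype(np.uint8); n,l,st,ce=cv2.connectedComponentsWithStats(m)
for i in range(1,n):
    if st[i,4]>2: print(ce[i].round(1),st[i,4],d[l==i].max().round())
cw=camera_info("wrist")
print("556,215 in wrist",proj("",[556,215,14],cw), "bowl wall rim -y",proj("",[[540,254-74,70],[556,187,70]],cw))
```

```text
[[ 93  96  97  99  95  96  90  94  88  81  80  76  77  78  75  76  75  79  78  76  72  78 100 145 178 157 134]
 [ 96  95  97  94  97  96  97  97  94  92  91  91  87  81  79  74  77  79  79  77  73  77  83 118 145 130 127]
 [ 98  98  98 101  95  97  96 100  97  98  99 110 130 110  82  80  78  75  78  71  74  75  76  96 116 118 118]
 [ 97 101  97  98  97  98  94  99  97 100  97 118 153 150 123  91  78  76  78  79  75  71  73  85 101 115 124]
 [ 97  97  97  94  96  97  99  95  97  97  97 109 138 165 160 126  94  78  73  75  75  74  72  79  94 110 122]
 [100  97  98  97  97  98  96  93  98 101  96  99 123 159 173 162 127  93  76  72  77  71  75  74  86 105 121]
 [ 97  94  99  99  98  98  97  98  96  96  98  96 106 140 171 176 160 124  90  72  73  73  74  68  80 101 111]
 [101  97 100 102  99  97 101  98  99  97  98  99  99 130 169 176 180 156 119  79  75  73  73  71  78  95 107]
 [ 96 100  98 102 100 100 100 100  99  98 100  99  99 126 168 179 180 173 150  96  72  70  74  75  73  89 107]
 [100 101 102  98  97  99  98  98  97 100  98  98 101 126 164 176 181 175 160 108  71  73  72  74  75
[... 1066 characters left out ...]
.0
[245.2 231.5] 11 37.0
[201.7 233. ] 3 20.0
[251.6 234.2] 5 30.0
[199.8 241.4] 33 24.0
[249.  237.2] 4 31.0
[194.6 239.8] 5 19.0
[246.2 248.5] 32 27.0
[226.  249.4] 21 37.0
[216.9 267.7] 230 27.0
[228.8 256. ] 24 39.0
[261.  256.3] 3 21.0
[258.3 261.4] 23 24.0
[240.2 261.5] 11 51.0
[211.3 263.7] 3 21.0
[248.8 264.7] 10 23.0
[254.  266.5] 4 19.0
[196.3 267. ] 3 19.0
[238.7 269.9] 40 24.0
[226.3 270.3] 13 22.0
[197.3 273.7] 3 19.0
[220.2 274.7] 6 23.0
[193.  275.5] 4 19.0
[195. 279.] 6 19.0
[218. 281.] 3 20.0
[221.7 284. ] 3 19.0
[234.5 293.8] 4 19.0
[257.7 293. ] 9 22.0
556,215 in wrist [[274.66965841  87.87178513]] bowl wall rim -y [[281.05873058  93.31323099]
 [263.06066641 107.94170676]]
```

Five balls are confirmed in both views and the sixth is unclear. I back the scoop off along its handle to uncover the bowl.

>>> move_arm(
  motion=[
    [0,0,-6,0,0,0,0],
    [0,0,-14,0,0,0,0],
    [0,0,-20,0,0,0,0],
    [0,0,-20,0,0,0,0],
    [0,0,-20,0,0,0,0],
    [0,0,-20,0,0,0,0],
    [0,0,-20,0,0,0,0],
    [0,0,-20,0,0,0,0],
    [0,0,-14,0,0,0,0],
    [0,0,-6,0,0,0,0],
  ],
)

```text
t: 16.75
ee_pos: [508.5, 55.5, 340.0]
tcp_rot: [3.008, 0.778, -1.95]
wrist_force: [0.5, 0.6, -1.1]
finger_gap: 14.7
```

Run:
```python
from h import *
from workcell import get_image
np.set_printoptions(linewidth=250,threshold=10**6)
a=cv2.imread("pics/top0.png").mean(2); b=get_image("top").mean(2); w=get_image("wrist").mean(2); cw=camera_info("wrist")
cv2.imwrite("pics/top7.png",b); cv2.imwrite("pics/w7.png",w)
print(np.median(b[210:280,200:230]/a[210:280,200:230]))
R,G=np.meshgrid(np.arange(460,592,4),np.arange(188,320,4),indexing='ij')
X=np.c_[R.ravel(),G.ravel(),np.full(R.size,14.)]
for n,im,pr in(("top",b,proj("top",X)),("wrist",w,proj("",X,cw))):
    v=cv2.remap(im.astype(np.float32),pr[:,0].reshape(R.shape).astype(np.float32),pr[:,1].reshape(R.shape).astype(np.float32),cv2.INTER_LINEAR)
    print(n,"rows x 588..460, cols y 316..188"); print(v[::-1,::-1].astype(int))
```

```text
1.1602553564578881
top rows x 588..460, cols y 316..188
[[105 105 105 103  98  90  89  89  91  90  92  91  91  90  92  91  89  90  93  89  90  90  88  89  83  78  83  99 115 117 122 124 126]
 [105 106 102 104  94  88  90  85  90  90  91  89  90  90  95  92  94  95  89  90  90  90  92  89  83  80  88 102 111 114 116 118 121]
 [105 104 104  99  92  90  89  91  91  88  91  92  98 102 104 106 107 107 103 104 101  96  91  89  81  81  90 100 105 108 112 115 117]
 [106 105 103  97  88  88  88  90  90  95 104 110 112 113 115 113 116 114 113 114 111 108 103  89  81  80  90  94  98 103 105 111 110]
 [107 106 108 102  90  89  88  94  96 106 111 113 113 113 113 113 114 113 115 113 113 117 121 107  81  72  83  87  93  96 102 103 106]
 [108 107 107  97  89  90  88  98 109 112 113 112 112 114 112 112 112 113 113 112 115 127 135 129  99  76  73  79  86  88  95  98 102]
 [108 108 103  92  86  89 100 111 114 113 113 114 112 113 113 114 113 114 113 113 112 123 138 134 133 132  96  73  72  82  88  92  96]
 [108 102  95  88  90 101 112 115 116 115 113 114 115 114 115 115 116 113 118 113 116 119 127 122 1
[... 7324 characters left out ...]
 104 101 110 132 132 132 132 132 132 132]
 [148 150 148 146 145 143 144 146 147 141 138 137 136 133 132 131 100 108 107 105 103 101 102 125 134 132 133 132 132 133 132 132 132]
 [148 145 145 142 139 138 139 140 141 137 133 130 127 124 143 145 105 103 101 102 118 135 133 132 132 132 132 132 132 132 132 132 132]
 [143 140 140 136 136 133 133 133 131 130 130 128 121 182 182 106  99 117 134 133 132 132 132 132 132 132 132 132 132 133 132 132 132]
 [138 135 135 132 130 127 125 124 124 122 119 152 195 126 104 130 133 132 132 133 133 132 132 132 133 132 132 132 131 132 132 132 132]][ WARN:0@2.252] global loadsave.cpp:1063 imwrite_ Unsupported depth image for selected encoder is fallbacked to CV_8U.
```

Run:
```python
from h import *
p,R,s=cur(); c=camera_info("wrist"); o=-c['R'].T@c['t']
print("cam",o.round(),"fwd",c['R'][2].round(2),"tcp",p.round(),s['t'])
X=np.array([556,213,14.]); print(proj("",X,c))
def vis(o2):
    d=X-o2; k=(70-o2[2])/d[2]; q=o2+d*k; return np.hypot(*(q[:2]-[525.5,253.7]))
for sh in([0,0,0],[0,60,0],[0,100,0],[0,100,40],[0,140,0],[0,140,60],[0,180,40],[-40,140,40]):
    sh=np.array(sh,float); c2=dict(c); c2['t']=-c['R']@(o+sh); print(sh,proj("",X,c2).round(),"rim r",vis(o+sh).round())
```

```text
cam [471. -89. 392.] fwd [ 0.2   0.85 -0.5 ] tcp [508.  56. 339.] 16.85
[[288.25946268 103.5663077 ]]
[0. 0. 0.] [[288. 104.]] rim r 87.0
[ 0. 60.  0.] [[270.  64.]] rim r 79.0
[  0. 100.   0.] [[256.  32.]] rim r 73.0
[  0. 100.  40.] [[256.  11.]] rim r 70.0
[  0. 140.   0.] [[239.  -6.]] rim r 67.0
[  0. 140.  60.] [[240. -34.]] rim r 64.0
[  0. 180.  40.] [[222. -67.]] rim r 60.0
[-40. 140.  40.] [[205. -11.]] rim r 64.0
```

Run:
```python
from h import *
p,R,s=cur(); c=camera_info("wrist"); Xs=np.array([[556,213,14.],[525,254,5],[564,228,14]])
print("tool y",R[:,1].round(2))
Rc=R.T@c['R'].T; oc=R.T@(-c['R'].T@c['t']-p)   # cam in tool
for a in(20,30,40):
  for sh in([0,60,0],[0,100,0],[0,130,0],[0,100,50]):
    R2=R@Ro.from_rotvec([0,np.radians(a),0]).as_matrix(); p2=p+sh
    o=p2+R2@oc; Cr=(R2@Rc).T; c2=dict(c); c2['R']=Cr; c2['t']=-Cr@o
    d=Xs[0]-o; q=o+d*(70-o[2])/d[2]
    print(a,sh,proj("",Xs,c2).round().tolist(),"rim",np.hypot(*(q[:2]-[525.5,253.7])).round(), "cupmid",(p2+R2[:,2]*117.5).round())
rows(p,R,p+[0,100,0],R@Ro.from_rotvec([0,np.radians(30),0]).as_matrix(),10)
```

```text
tool y [-0.96  0.28  0.1 ]
20 [0, 60, 0] [[276.0, 163.0], [307.0, 178.0], [274.0, 174.0]] rim 72.0 cupmid [513. 166. 233.]
20 [0, 100, 0] [[264.0, 135.0], [298.0, 153.0], [263.0, 148.0]] rim 67.0 cupmid [513. 206. 233.]
20 [0, 130, 0] [[255.0, 112.0], [291.0, 132.0], [253.0, 126.0]] rim 64.0 cupmid [513. 236. 233.]
20 [0, 100, 50] [[265.0, 119.0], [296.0, 137.0], [263.0, 131.0]] rim 65.0 cupmid [513. 206. 283.]
30 [0, 60, 0] [[277.0, 208.0], [308.0, 224.0], [275.0, 219.0]] rim 69.0 cupmid [506. 148. 226.]
30 [0, 100, 0] [[267.0, 181.0], [299.0, 199.0], [265.0, 193.0]] rim 65.0 cupmid [506. 188. 226.]
30 [0, 130, 0] [[258.0, 159.0], [292.0, 179.0], [256.0, 172.0]] rim 61.0 cupmid [506. 218. 226.]
30 [0, 100, 50] [[267.0, 168.0], [297.0, 185.0], [265.0, 180.0]] rim 63.0 cupmid [506. 188. 276.]
40 [0, 60, 0] [[277.0, 252.0], [308.0, 269.0], [275.0, 264.0]] rim 67.0 cupmid [500. 129. 223.]
40 [0, 100, 0] [[268.0, 225.0], [299.0, 244.0], [266.0, 237.0]] rim 62.0 cupmid [500. 169. 223.]
40 [0, 130, 0] [[260.0, 204.0], [293.0, 224.0], [258.0, 217.0]] rim 59.0 cupmid [500. 199. 223.]
40 [0, 100, 50] [[269.0, 215.0], [297.0, 232.0], [267.0, 226.0]] rim 61.0 cupmid [500. 169. 273.]
10 rows [-8.15, 2.79, 5.28, 0.0, 3.0, -0.0]
path [[509.0, 86.0, 345.0], [509.0, 116.0, 345.0], [509.0, 136.0, 343.0], [509.0, 156.0, 339.0]] tool z mid/end [-0.02  0.27 -0.96]
```

Run:
```python
from h import *
p,R,s=cur(); rows(p,R,p+[0,130,0],R@Ro.from_rotvec([0,np.radians(20),0]).as_matrix(),10)
```

```text
10 rows [-9.96, 3.63, 7.62, -0.0, 2.0, -0.0]
path [[509.0, 95.0, 344.0], [509.0, 134.0, 344.0], [509.0, 160.0, 343.0], [508.0, 186.0, 339.0]] tool z mid/end [ 0.03  0.43 -0.9 ]
```

>>> move_arm(
  motion=[
    [-9.96,3.63,7.62,0,2,0,0],
    [-9.96,3.63,7.62,0,2,0,0],
    [-9.96,3.63,7.62,0,2,0,0],
    [-9.96,3.63,7.62,0,2,0,0],
    [-9.96,3.63,7.62,0,2,0,0],
    [-9.96,3.63,7.62,0,2,0,0],
    [-9.96,3.63,7.62,0,2,0,0],
    [-9.96,3.63,7.62,0,2,0,0],
    [-9.96,3.63,7.62,0,2,0,0],
    [-9.96,3.63,7.62,0,2,0,0],
  ],
)

```text
t: 17.85
ee_pos: [507.5, 187.6, 338.2]
tcp_rot: [3.034, 0.43, -1.899]
wrist_force: [-0.3, -0.9, -1.5]
finger_gap: 14.7
```

Run:
```python
from h import *
from workcell import get_image
np.set_printoptions(linewidth=250,threshold=10**6)
cw=camera_info("wrist"); w=get_image("wrist"); cv2.imwrite("pics/w8.png",w); w=w.mean(2)
R,G=np.meshgrid(np.arange(468,588,4),np.arange(196,312,4),indexing='ij')
pr=proj("",np.c_[R.ravel(),G.ravel(),np.full(R.size,14.)],cw).astype(np.float32)
v=cv2.remap(w.astype(np.float32),pr[:,0].reshape(R.shape),pr[:,1].reshape(R.shape),cv2.INTER_LINEAR)
print("rows x 584..468, cols y 308..196"); print(v[::-1,::-1].astype(int)); print(proj("",[[556,213,14],[525,254,14]],cw))
p,R,s=cur(); print(s['t'],p,s['joint_positions'].round(2))
```

```text
rows x 584..468, cols y 308..196
[[104 102 100  99  98  96  96  95  95  95  92  91  89  86  85  82  80  77  74  72  70  71  72  72  78 123 240 239 240]
 [116 100 102 103 101 100  99  98  97  95  93  94  99 102 103 103  98  92  78  73  71  71  72  73  69  99 222 240 240]
 [120 105 104 103 104 102 100  98  97 105 108 108 108 108 107 107 108 108 108 108  97  70  70  72  71  69 106 243 240]
 [115 108 105 102 102 103 102 104 107 107 107 107 107 107 107 107 107 107 108 102 121 201 148  70  73  69  83 153 240]
 [115 106 106 105 103 102 108 106 106 106 106 106 105 105 106 106 106 106 105 114 137 162 218 171  71  70  70 113 243]
 [119 106 106 105 104 111 107 107 107 108 107 107 108 108 107 107 107 107 107 115 137 150 192 163 190  72  70 104 135]
 [108 107 107 107 114 109 110 110 110 110 110 110 110 110 110 110 110 109 110  99 124 135 132 188 205 178  70  78 120]
 [108 109 110 112 110 109 109 110 110 109 110 110 111 110 106 112 127 120 109 110 105 107  98 226 242 146  93  70 108]
 [110 111 110 113 107 108 107 107 107 107 107 108 108 107 103 132 145 144 122 108 107 108 101 230 149 149 132  70 1
[... 1946 characters left out ...]
110 111 111 110 110 111 109 113 133 245 221 143 202 201 106 160 142 140 140 140]
 [132  94  98  97  95  94  97  93  97 109 108 107 108 107 106 106 111 143 228 206 120 149 105 124 195 141 140 140 140]
 [ 94  93  96  95  94  92  94  92  90  88  88 102 109 108 109 107 105 141 175 125 105 105 139 121 140 140 139 140 140]
 [ 92  91  94  93  92  89  91  93  86  85  84  82  81  79  79  76  71  82 110 109 106 128 179 141 140 140 140 140 140]
 [ 90  89  92  92  89  86  86  87  88  83  81  79  77  76  73  71  90 111 108 104 140 112 141 140 140 140 140 140 152]]
[[253.20670639 111.83388212]
 [289.79702074 135.06593649]]
17.9 [507.52161903 189.51159054 338.29545056] [ 0.13  0.07  0.07  1.48  0.43 -1.12]
```

The corrected view shows all six balls. The last is at about (554,212): sunlit peak 242 and shaded side about 149, as for the other sunlit ball, where bare steel reads about 200. The scoop is over the bowl now, with cup middle near (513,238,233). I let it settle, check, and hand in.

>>> move_arm(
  motion=[
    [0,0,0,0,0,0,0],
    [0,0,0,0,0,0,0],
    [0,0,0,0,0,0,0],
    [0,0,0,0,0,0,0],
    [0,0,0,0,0,0,0],
    [0,0,0,0,0,0,0],
  ],
)

```text
t: 18.5
ee_pos: [508.1, 186.1, 338.8]
tcp_rot: [3.035, 0.431, -1.9]
wrist_force: [0.4, -0.3, -0.8]
finger_gap: 14.7
```

Run:
```python
from h import *
from workcell import job
p,R,s=cur(); hh=-R[:,2]; m=np.cos(np.radians(70))*hh+np.sin(np.radians(70))*R[:,0]
cm=p+R[:,2]*117.5; mo=cm+21.5*m
print("mouth",mo.round(),"tilt",np.degrees(np.arccos(m[2])).round(),"r",np.hypot(*(mo[:2]-[525.5,253.7])).round(),s['finger_gap'],abs(s['joint_velocities']).max().round(4),s['wrist_force'].round(2))
if m[2]<-.2 and mo[2]>120: print(job.finish_job())
```

```text
mouth [506. 216. 231.] tilt 95.0 r 43.0 14.710640016453404 0.0044 [ 0.45 -0.35 -0.75]
```

The check stopped the hand-in: that extra 20° tilt brought the mouth axis back to only 95°. I tilt it back with the cup over the bowl.

Run:
```python
from h import *
p,R,s=cur(); R2=R@Ro.from_rotvec([0,-np.radians(25),0]).as_matrix()
p2=np.array([530,262,190.])-R2[:,2]*117.5; print(p2)
rows(p,R,p2,R2,20)
```

```text
[511.86217787 173.7713299  265.4517805 ]
20 rows [2.61, -0.71, 2.6, -0.0, -1.25, -0.0]
path [[508.0, 179.0, 317.0], [509.0, 176.0, 299.0], [510.0, 174.0, 280.0], [512.0, 174.0, 265.0]] tool z mid/end [ 0.15  0.75 -0.64]
```

>>> move_arm(
  motion=[
    [2.61,-0.71,2.6,0,-1.25,0,0],
    [2.61,-0.71,2.6,0,-1.25,0,0],
    [2.61,-0.71,2.6,0,-1.25,0,0],
    [2.61,-0.71,2.6,0,-1.25,0,0],
    [2.61,-0.71,2.6,0,-1.25,0,0],
    [2.61,-0.71,2.6,0,-1.25,0,0],
    [2.61,-0.71,2.6,0,-1.25,0,0],
    [2.61,-0.71,2.6,0,-1.25,0,0],
    [2.61,-0.71,2.6,0,-1.25,0,0],
    [2.61,-0.71,2.6,0,-1.25,0,0],
  ],
)

```text
t: 19.5
ee_pos: [508.9, 176.4, 302.3]
tcp_rot: [3.02, 0.649, -1.928]
wrist_force: [0.7, -0.1, -1.0]
finger_gap: 14.6
```

>>> move_arm(
  motion=[
    [2.61,-0.71,2.6,0,-1.25,0,0],
    [2.61,-0.71,2.6,0,-1.25,0,0],
    [2.61,-0.71,2.6,0,-1.25,0,0],
    [2.61,-0.71,2.6,0,-1.25,0,0],
    [2.61,-0.71,2.6,0,-1.25,0,0],
    [2.61,-0.71,2.6,0,-1.25,0,0],
    [2.61,-0.71,2.6,0,-1.25,0,0],
    [2.61,-0.71,2.6,0,-1.25,0,0],
    [2.61,-0.71,2.6,0,-1.25,0,0],
    [2.61,-0.71,2.6,0,-1.25,0,0],
  ],
)

```text
t: 20.5
ee_pos: [511.9, 174.2, 265.1]
tcp_rot: [2.992, 0.866, -1.969]
wrist_force: [-0.2, 0.5, -1.3]
finger_gap: 14.8
```

>>> move_arm(
  motion=[
    [0,0,0,0,0,0,0],
    [0,0,0,0,0,0,0],
    [0,0,0,0,0,0,0],
    [0,0,0,0,0,0,0],
    [0,0,0,0,0,0,0],
    [0,0,0,0,0,0,0],
  ],
)

```text
t: 21.1
ee_pos: [511.9, 174.3, 265.6]
tcp_rot: [2.992, 0.864, -1.968]
wrist_force: [0.6, -0.0, -1.7]
finger_gap: 14.6
```

Run:
```python
from h import *
from workcell import job
p,R,s=cur(); hh=-R[:,2]; m=np.cos(np.radians(70))*hh+np.sin(np.radians(70))*R[:,0]
cm=p+R[:,2]*117.5; mo=cm+21.5*m; t=np.degrees(np.arccos(m[2])); r=np.hypot(*(mo[:2]-[525.5,253.7]))
print(s['t'],"mouth",mo.round(),"tilt",t.round(),"r",r.round(),s['finger_gap'],abs(s['joint_velocities']).max().round(4),s['wrist_force'].round(2))
if t>108 and mo[2]>130 and r<60: print(job.finish_job())
```

```text
21.1 mouth [524. 245. 180.] tilt 120.0 r 9.0 14.623949707991066 0.0015 [ 0.57 -0.01 -1.68]
the job is handed in; nothing more can be done
None
```

I gripped the scoop end-on by its handle, drew it out of the dock with the mouth up, and carried it over the bowl. I then rolled it about 176° about the handle so the balls dropped in, and handed the job in at 21.1 s.

- **Balls:** All six are in the bowl. Two camera views agreed on five of them. The sixth sits against the right-hand wall; a third, clearer camera angle showed it, read as brightness values because I had used up my picture views. No camera check was made after the final repositioning.
- **Final pose (worked out from the arm's own readings):** The mouth axis is about 120° from straight up. The mouth centre is 9 mm from the bowl's axis and 180 mm over the worktop. The scoop is held with the fingers 14.6 mm apart, the arm is still, and the wrist force is small.
- **A check that failed on the way:** After I tilted the scoop to get that third angle, the mouth was only 95° from straight up, right at the limit. My check blocked the hand-in, so I tilted it back to 120° first.
- **Other things on the worktop:** I planned the moves clear of them and saw no contact forces, but I did not measure their positions again at the end.

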